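Unlatch the filled slide cassette and hold it lifted

ROBOT

A 6-joint arm with a two-finger parallel gripper is mounted at the origin on a cart in front of the work surface, level with it; the furniture and walls round the work are solid. World frame = base frame: x ahead of the robot, y to its left, z up, the work surface at z = 0. Lengths are in m, angles in degrees, forces in N, time in s.
With the tool pointing down it reaches from about 0.4 to 0.825 m from the base axis. Payload 7 kg.
Tool frame: the origin (TCP) lies midway between the tips of the shut fingers; the grasp point (between the pads) lies r.grip_depth behind it (r.grip_depth is the distance from the TCP to the grasp point, in m); z points along the fingers, y is the line along which they close (so a half turn about z gives the same grasp; the last joint's range is limited). The gripper opens to 88 mm and grips with 3 to 60 N. Pads are 19 mm wide; open, the fingers measure 130 mm over their backs; the gripper's body (78 mm by 193 mm) begins 47 mm behind the grasp point.
Start: joints at [-60.098, 20.546, 0.682, 0, -70.136, -16.507], TCP at [0.156, -0.657, 0.227] pointing down, gripper open.
Joint ranges: [-176.03, 176.03], [-82.01, 121.73], [-58.28, 71.71], [-173.87, 95.51], [-174.79, -0.11], [-173.66, 173.66]. Speed limits (degrees/s): [136.94, 136.94, 172.46, 180, 180, 180].

INTERFACE

Orientations are given as [roll, pitch, yaw] about the fixed x, y, z axes, in that order (R = Rz(yaw) Ry(pitch) Rx(roll)).
In Python, from plant import r, optics, sensors, ticket gives the robot as it stands (r), with the cameras (optics), the readings (sensors) and the job (ticket).
- The arm moves only by the tool drive_effector, called after "Request:" as name(argument=value, ...) on one line, values as JSON. Schema: {"type":"object","properties":{"plan":{"type":"string"},"jaw":{"type":"number"},"grip_force":{"type":"number"},"only":{"type":"string"},"quiet":{"type":"boolean"},"lines":{"type":"string"}},"required":["plan"],"additionalProperties":false}. plan is a string of 1 to 12 rows, parted by a bar, with the numbers parted by commas; each row has 6 numbers: dx, dy, dz in normalised numbers (1 is 0.75 m), then a rotation vector rx, ry, rz in a scale on which 1.0 is pi/2 rad; each row is the pose to reach, as a shift and turn from the pose commanded when the call began, along the tool's axes at that moment; what a row does not reach only later rows make up. A row lasts 1/12 s, in which the tool goes at most 0.0417 m and 7.16 degrees, less where a joint would pass 70% of its speed; a pose out of reach is approached as far as the arm can. jaw is the finger opening in m, set as the call begins (left out keeps the last). The fingers move at their own pace and stop on an object; grip_force is the grip in N (left out, the last holds). Time passes only in rows, so rows that do not move let the fingers close. The tool returns the time, the measured TCP pose, the force, the opening and the grip force at its end. only (a regular expression) keeps the lines of the reply that match it, lines (a string "A,B") keeps lines A to B, and quiet returns only ok. No shift or turn number may pass 1 either way. Input that does not fit is refused with a message, and nothing moves.
- sensors.get_state(): the state, without advancing time (a new reading comes with each control period).
- optics.capture(name): name is "scene" or "top" or "wrist"; returns a dict with "frame" (400x640x3 uint8, red, green, blue), "z_map" (400x640 float32, m along the optical axis (not along the pixel's ray), 0 where there is no reading), "fx", "fy", "cx", "cy" (pixels), "D" ([k1, k2, p1, p2, k3] as OpenCV has them; the pictures are not rectified), "cam_to_world" (4x4, takes a point from camera to world coordinates). Camera axes: x right, y down, z forward; pixel columns grow to the right and rows downward; lengths in m; the calibration is good to about 2 mm. A picture is of the moment at which its call begins.
- ticket.close_job(): hands the job in; it is judged then, once.
The state is a dict: "time_s": time; "joints": joint angles; "qd": joint speeds; "joint_torque": joint torques, N m; "tcp_pos": TCP position; "eef_rot": TCP orientation; "contact_force": force on the tool from outside, world axes, zero at the start; "moment": the same for the moment, N m; "gripper_width": finger opening in m; "gripper_force": force on a finger pad.
Only numpy, scipy, OpenCV 4.12 (cv2) and the standard library are available. Lean on these libraries where they do the work, as an engineer would, in place of code of your own. Each camera call takes 0.05 s, during which the arm holds its last target. There are 200 camera calls.

TASK

Two slide cassettes are latched in their docks on the worktop. Squeeze the two side catches of the one filled with glass slides together until they give, lift it straight out of its dock, and finish still holding it by the squeezed catches, level and still, with its underside at least 10 cm above the worktop and over or near its dock. Leave the empty cassette latched in its dock, and do not push the small brown oil bottle about.

Things in the scene. Friction and masses are not known exactly. Their poses are not given: they have to be found in the camera images.
- slide_cassette: white open cassette, 90x38x22 mm (x,y,z), ~0.14 kg, FILLED with five slides on edge in a row (frosted ends at +x, tops 29 mm up). Origin: centre of underside; y across it to the catches, z up. Spring catches: upright tabs at the middle of both long sides, z 2-48 mm, outer faces at y +-31 mm (62 mm over both; 48 when squeezed fully in). Grip their outer faces at z 20-48, pad middle at 38.
- empty_cassette: the same kind of white cassette with the same catches, same frame, but EMPTY: no slides, one sees its inner floor. Latched in the other dock; leave it there.
- dock_a: grey dock fixed to the worktop, plate 130x108x8 mm (x,y,z); the filled cassette sits on it, axes aligned, underside 8 mm above the worktop, with 1.5-2 mm play. Origin: centre of the dock's underside. Its highest parts are the lips over the catch hooks at y +-32.5 to +-46.5 mm, tops 21 mm above the worktop.
- dock_b: grey dock fixed to the worktop, plate 130x108x8 mm (x,y,z); the empty cassette sits on it, axes aligned, underside 8 mm above the worktop, with 1.5-2 mm play. Origin: centre of the dock's underside. Its highest parts are the lips over the catch hooks at y +-32.5 to +-46.5 mm, tops 21 mm above the worktop.
- slide_cassette_left (a joint): left catch (+y side) of the filled cassette: tab 26 mm wide along x, 4 mm thick. Value: inward travel in m, 0 = sprung out, 0.007 = fully in; spring 3 N at first, 8 N fully in. A hook at its foot reaches 5 mm out under the dock's lip and clears it from 0.0035 on; while either is out the cassette stays caught. Let go, it springs out.
- slide_cassette_right (a joint): right catch (-y side) of the filled cassette: tab 26 mm wide along x, 4 mm thick. Value: inward travel in m, 0 = sprung out, 0.007 = fully in; spring 3 N at first, 8 N fully in. A hook at its foot reaches 5 mm out under the dock's lip and clears it from 0.0035 on; while either is out the cassette stays caught. Let go, it springs out.
- oil_bottle: small brown bottle with a black cap, 29 mm diameter, 76 mm tall, standing loose between the docks; origin at the centre of its foot. Leave it where it is.

How it is judged (in metres and radians):
On the way, in this order (a step that is already met when the one before it is completed fails the run):
1. both catches squeezed in while the filled cassette still sits in its dock (value of joint each of slide_cassette_left, slide_cassette_right above 0.004 m and z of slide_cassette in the frame of dock_a below 0.013 m and horizontal distance between slide_cassette and dock_a below 0.008 m), for 0.1 s.
2. the cassette lifted clear of its dock (height (world z) of slide_cassette above 0.045 m and contact force between slide_cassette and dock_a below 0.05 N), for 0.2 s.
At the end, for the whole second after the job is handed in: Filled cassette held by the fingers (>3 N), both catches in by >4 mm, underside >95 mm above the worktop, within 0.2 rad of level, <0.03 m/s, within 120 mm of its dock seen from above, touching nothing else listed; empty cassette still seated (8 mm sideways, 5 mm up) (height (world z) of slide_cassette above 0.095 m and angle between slide_cassette's own z axis and vertical below 0.2 rad and linear speed of slide_cassette below 0.03 m/s and horizontal distance between slide_cassette and dock_a below 0.12 m and value of joint each of slide_cassette_left, slide_cassette_right above 0.004 m and contact force between slide_cassette and the fingers above 3 N and contact force between slide_cassette and dock_a below 0.05 N and contact force between slide_cassette and dock_b below 0.05 N and contact force between slide_cassette and empty_cassette below 0.05 N and contact force between slide_cassette and oil_bottle below 0.05 N and z of empty_cassette in the frame of dock_b below 0.013 m and horizontal distance between empty_cassette and dock_b below 0.008 m); the arm keeps its last pose, push and grip.
It fails at once if the empty cassette is pulled up or shifted by more than 8 mm (distance of empty_cassette from where it was at the start of the episode above 0.008 m).
It fails at once if the oil bottle is pushed more than 30 mm or tipped over (distance of oil_bottle from where it was at the start of the episode above 0.03 m or angle between oil_bottle's own z axis and vertical above 0.6 rad).
It fails at once if the filled cassette is tipped by more than 0.6 rad (angle between slide_cassette's own z axis and vertical above 0.6 rad).
It also fails if it takes over 32 s, if anything falls off the work surface, if the arm or the gripper's body presses on something with over 40 N, if the wrist force passes 120 N, or if a joint passes its speed limit or range.

## Working session

There is one attempt and no reset: what is moved stays moved. The work goes in short steps, Python scripts to look and compute and a tool call to move; the robot and the scene stay as the last step left them, time stands still between calls to the robot, and variables do not carry over. Pictures are saved under pics/ and viewed, at most 10 in all, crops included, and the job is handed in when it is done.

```bash
ls; mkdir -p pics; python3 - <<'E'
from plant import r, optics, sensors, ticket
import cv2,numpy as np,pickle
s=sensors.get_state(); print(s, r.grip_depth)
for n in ("scene","top"):
    c=optics.capture(n); pickle.dump(c,open(n+'.pkl','wb')); cv2.imwrite(f'pics/{n}.png',c['frame'][:,:,::-1]); print(n,c['fx'],c['cx'],c['cy'],c['D'],np.round(c['cam_to_world'],3).tolist())
E
```

```text
pics
plant.py
{'time_s': 0.0, 'joints': array([-6.00977359e+01,  2.05923987e+01,  6.34060623e-01, -1.93686725e-02,
       -7.01351963e+01, -1.65066647e+01]), 'qd': array([-0.06657673,  0.00774704,  0.03557751, -0.05154158, -0.11012478,
       -0.05200119]), 'joint_torque': array([ 4.10204939e-04, -5.82716310e+01,  2.93055224e+01,  6.99775949e+00,
        6.83968668e-03, -1.55963507e-04]), 'tcp_pos': array([ 0.15623666, -0.6561752 ,  0.22561635]), 'eef_rot': array([ 1.79905147e+02, -9.12083287e-03, -1.66610989e+02]), 'contact_force': array([-0.82909963,  0.10959993,  0.08185273]), 'moment': array([ 0.04963777, -0.02780276, -0.02017198]), 'gripper_force': 0.0, 'gripper_width': 0.08768720066125721} 0.0188
scene 480.1462911735598 315.12414233794226 197.6990693631171 [-0.03641938  0.          0.          0.          0.        ] [[-0.857, -0.263, 0.442, 0.091], [-0.514, 0.463, -0.722, 0.693], [-0.015, -0.847, -0.532, 0.563], [0.0, 0.0, 0.0, 1.0]]
top 439.46689152512874 321.4447461956148 196.3918669736834 [-0.02950892  0.          0.          0.          0.        ] [[-0.052, -0.977, 0.205, 0.361], [-0.999, 0.05, -0.015, 0.014], [0.004, -0.205, -0.979, 0.878], [0.0, 0.0, 0.0, 1.0]]
```

View pics/top.png

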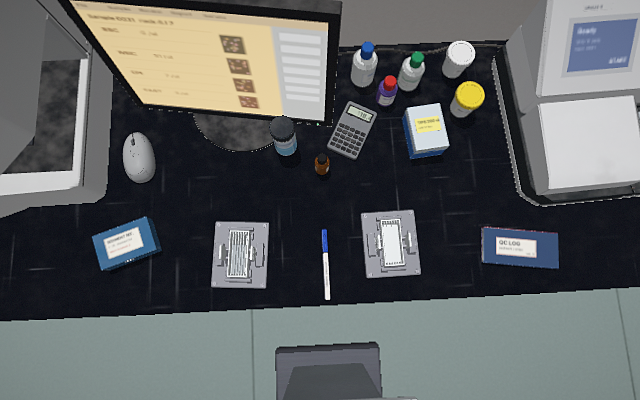

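View pics/scene.png

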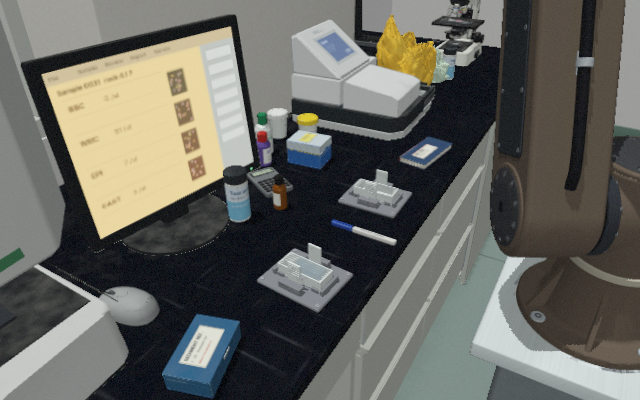

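The top view shows the left cassette (240,254) striped, so probably filled, and the right one (393,243) with a plain floor. The brown bottle is at (322,164). I'll zoom in to confirm and measure the docks.

```bash
cat > h.py <<'E'
import cv2,numpy as np
def ray(c,uv,z):
    K=np.array([[c['fx'],0,c['cx']],[0,c['fy'],c['cy']],[0,0,1]])
    p=cv2.undistortPoints(np.float64(uv).reshape(-1,1,2),K,np.float64(c['D'])).reshape(-1,2)
    T=c['cam_to_world']; d=np.c_[p,np.ones(len(p))]@T[:3,:3].T; o=T[:3,3]
    return o+d*((z-o[2])/d[:,2])[:,None]
E
python3 - <<'E'
import pickle,cv2,numpy as np
from h import *
c=pickle.load(open('top.pkl','rb')); f=c['frame']; hsv=cv2.cvtColor(f,cv2.COLOR_RGB2HSV)
m=((hsv[...,2]>70)&(hsv[...,1]<60)).astype(np.uint8)
out=[]
for n,(x0,y0,x1,y1) in dict(L=(195,205,285,305),R=(345,195,440,292)).items():
    mm=np.zeros_like(m); mm[y0:y1,x0:x1]=m[y0:y1,x0:x1]
    cs,_=cv2.findContours(mm,cv2.RETR_EXTERNAL,cv2.CHAIN_APPROX_NONE); k=max(cs,key=cv2.contourArea)
    w=ray(c,k.reshape(-1,2),0.008); rc=cv2.minAreaRect((w[:,:2]*1000).astype(np.float32)); print(n,rc)
    sc=sc=pickle.load(open('scene.pkl','rb'))
    out.append(cv2.resize(f[y0:y0+90,x0:x0+90],(400,400),interpolation=cv2.INTER_CUBIC))
s=sc['frame']
o2=[cv2.resize(s[y:y+80,x:x+100],(400,200+0),interpolation=cv2.INTER_CUBIC) for x,y in((255,235),(325,160))]
cv2.imwrite('pics/z.png',np.vstack([np.hstack(out),np.hstack(o2)])[:,:,::-1])
b=(hsv[...,1]>120)&(hsv[...,0]<15)&(hsv[...,2]<160); b[:140]=0;b[185:]=0
ys,xs=np.nonzero(b); print('bottle',xs.mean(),ys.mean(),ray(c,[[xs.mean(),ys.max()]],0.0))
E
```

```text
L ((435.7647399902344, 167.56494140625), (107.78475952148438, 129.89080810546875), 85.767333984375)
R ((447.19598388671875, -130.12265014648438), (140.04541015625, 107.65238189697266), 1.1235554218292236)
bottle 322.84 166.29333333333332 [[ 0.5920484  -0.00449498  0.        ]]
```

View pics/z.png

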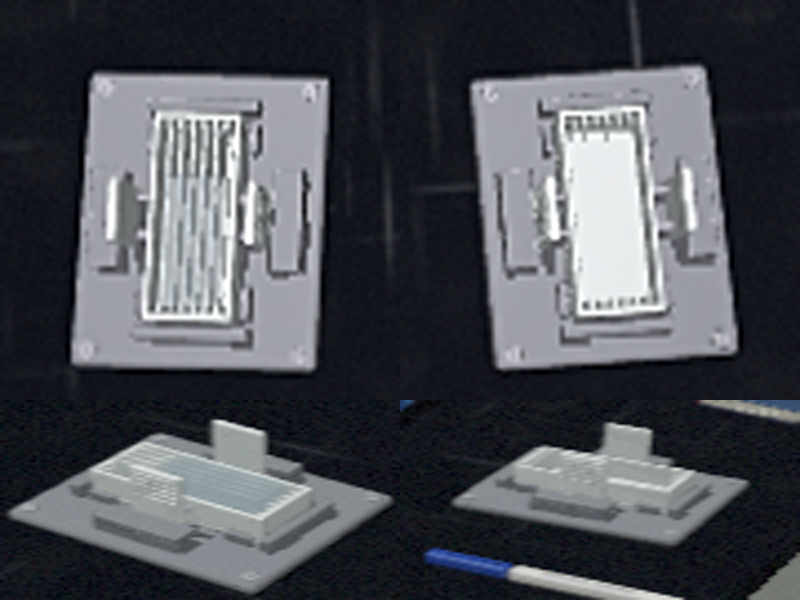

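The crops confirm it: the left cassette (y≈+0.17) has slides, and the right one shows only its floor. The left dock rectangle measures 107.8×129.9 mm, which matches 108×130. Its centre is (0.436, 0.168) and its yaw about −4.2°. Before moving I'll check for tall obstacles along the path and cross-check the catch tab in the scene view.

```bash
python3 - <<'E'
import pickle,numpy as np
for n in('top','scene'):
    c=pickle.load(open(n+'.pkl','rb')); z=c['z_map']; v,u=np.mgrid[:400,:640]
    P=np.stack([(u-c['cx'])/c['fx']*z,(v-c['cy'])/c['fy']*z,z],-1)[z>0]@c['cam_to_world'][:3,:3].T+c['cam_to_world'][:3,3]
    t=P[(P[:,2]>.14)&(P[:,0]>.2)]
    for y in np.arange(-.8,.6,.1):
        q=t[(t[:,1]>=y)&(t[:,1]<y+.1)]
        if len(q): print(n,round(y,1),'minx',q[:,0].min().round(3),'maxz',q[:,2].max().round(3))
    q=P[(np.hypot(P[:,0]-.436,P[:,1]-.168)<.07)&(P[:,2]>.045)&(P[:,2]<.07)]
    a=np.radians(-4.2); l=(q[:,:2]-[.436,.168])@np.array([[np.cos(a),-np.sin(a)],[np.sin(a),np.cos(a)]])
    for s in(-1,1):
        k=l[np.sign(l[:,1])==s]; 
        if len(k): print(n,s,len(k),'x',k[:,0].min(),k[:,0].max(),'y',k[:,1].min(),k[:,1].max(),'z',q[:,2].max())
E
```

```text
top -0.6 minx 0.581 maxz 0.253
top -0.5 minx 0.577 maxz 0.258
top -0.4 minx 0.584 maxz 0.258
top -0.3 minx 0.879 maxz 0.146
top -0.2 minx 0.881 maxz 0.153
top -0.1 minx 0.676 maxz 0.383
top -0.0 minx 0.681 maxz 0.384
top 0.1 minx 0.698 maxz 0.383
top 0.2 minx 0.714 maxz 0.377
top 0.3 minx 0.727 maxz 0.365
top 0.4 minx 0.55 maxz 0.352
top -1 45 x -0.012419622281690797 0.011944689175104758 y -0.031928951388818946 -0.02747079808018762 z 0.05915310191064471
top 1 48 x -0.01307152435195005 0.012545363047503177 y 0.02601754074192221 0.031194436576179572 z 0.05915310191064471
scene -0.8 minx 0.596 maxz 0.285
scene -0.7 minx 0.686 maxz 0.302
scene -0.6 minx 0.598 maxz 0.317
scene -0.5 minx 0.587 maxz 0.333
scene -0.4 minx 0.589 maxz 0.348
scene -0.3 minx 0.878 maxz 0.363
scene -0.2 minx 0.878 maxz 0.379
scene -0.1 minx 0.208 maxz 0.446
scene -0.0 minx 0.2 maxz 0.449
scene 0.1 minx 0.697 maxz 0.417
scene 0.2 minx 0.712 maxz 0.381
scene 0.3 minx 0.726 maxz 0.38
scene 0.4 minx 0.527 maxz 0.467
scene 0.5 minx 0.526 maxz 0.405
scene -1 88 x -0.012843466754308395 0.013613078109382127 y -0.03239721254903017 -0.02581570547319702 z 0.05821119880858305
scene 1 91 x -0.013247297573060274 0.011783271130239406 y 0.0248229640991742 0.031281595336485425 z 0.05821119880858305
```

The tabs measure 26 mm wide and 62–63 mm across, symmetric about (0.436, 0.168), with tops about 57 mm up. That agrees with the given sizes, and the path is clear. First move: travel around the base while turning to yaw −184.2°.

Units first: shifts go in shares of 0.75 m and turns go in shares of pi/2 rad. So -0.267 m / 0.75 = -0.356, -0.26 m / 0.75 = -0.3467, 17.6 degrees / 90 = 0.1956.

Request:
drive_effector(plan="-0.0133,0.0133,0,0,0,0.0111 | -0.0467,0.04,0,0,0,0.0333 | -0.08,0.0733,0,0,0,0.0556 | -0.116,0.1067,0,0,0,0.0778 | -0.1533,0.14,0,0,0,0.1 | -0.1907,0.1733,0,0,0,0.1222 | -0.2267,0.2067,0,0,0,0.1444 | -0.2627,0.24,0,0,0,0.1667 | -0.2973,0.2707,0,0,0,0.1833 | -0.3293,0.2987,0,0,0,0.1956 | -0.3467,0.3147,0,0,0,0.1956 | -0.356,0.3213,0,0,0,0.1956", jaw=0.088, grip_force=20)

```text
time_s: 1.1
tcp_pos: [0.3612, -0.3583, 0.2266]
eef_rot: [180.0, 0.0, 175.9]
contact_force: [-0.4, -0.5, -0.0]
gripper_width: 0.0874
gripper_force: 0.0
```

Converted, 0.42 m / 0.75 = 0.56, 0.395 m / 0.75 = 0.5267.

Request:
drive_effector(plan="-0.0133,0.02,0,0,0,0 | -0.0333,0.06,0,0,0,0 | -0.048,0.1067,0,0,0,0 | -0.048,0.16,0,0,0,0 | -0.048,0.2133,0,0,0,0 | -0.048,0.2667,0,0,0,0 | -0.048,0.32,0,0,0,0 | -0.048,0.3733,0,0,0,0 | -0.048,0.4267,0,0,0,0 | -0.048,0.48,0,0,0,0 | -0.048,0.5267,0,0,0,0 | -0.048,0.56,0,0,0,0")

```text
time_s: 2.1
tcp_pos: [0.427, 0.0582, 0.2267]
eef_rot: [180.0, 0.0, 175.9]
contact_force: [0.7, -0.3, -0.1]
gripper_width: 0.0875
gripper_force: 0.0
```

Request:
drive_effector(plan="0,0.0333,0,0,0,0 | 0,0.0667,0,0,0,0 | 0,0.1,0,0,0,0 | 0,0.1267,0,0,0,0 | 0,0.1427,0,0,0,0 | 0,0.1467,0,0,0,0 | 0,0.1467,0,0,0,0")

```text
time_s: 2.68
tcp_pos: [0.435, 0.1657, 0.2262]
eef_rot: [-180.0, -0.0, 175.8]
contact_force: [0.2, 0.4, 1.1]
gripper_width: 0.0878
gripper_force: 0.0
```

```bash
python3 - <<'E'
from plant import r, optics, sensors, ticket
import cv2,numpy as np,pickle
s=sensors.get_state(); print(s['tcp_pos'],s['eef_rot'],s['joints'])
c=optics.capture('wrist'); cv2.imwrite('pics/w1.png',c['frame'][:,:,::-1])
c2=optics.capture('scene')
y=np.radians(s['eef_rot'][2]);d=np.array([.436,.168])-s['tcp_pos'][:2]
print('dx,dy tool',d@[np.cos(y),np.sin(y)],d@[np.sin(y),-np.cos(y)])
z=c['z_map']; v,u=np.mgrid[:400,:640]
P=np.stack([(u-c['cx'])/c['fx']*z,(v-c['cy'])/c['fy']*z,z],-1)[z>0]@c['cam_to_world'][:3,:3].T+c['cam_to_world'][:3,3]
q=P[(np.hypot(P[:,0]-.436,P[:,1]-.168)<.05)&(P[:,2]>.045)&(P[:,2]<.07)]
a=np.radians(-4.2); l=(q[:,:2]-[.436,.168])@np.array([[np.cos(a),-np.sin(a)],[np.sin(a),np.cos(a)]])
for s in(-1,1):
    k=l[np.sign(l[:,1])==s]
    if len(k): print(s,len(k),'x',k[:,0].min(),k[:,0].max(),'y',k[:,1].min(),k[:,1].max(),'z',q[:,2].max())
E
```

```text
[0.43501991 0.16571978 0.22620407] [-1.79960367e+02 -3.70096641e-02  1.75839354e+02] [ 4.51837282e+01  4.25410788e-01 -2.46025667e+01 -2.48840664e-03
 -6.50262018e+01 -1.39343310e+02]
dx,dy tool -0.000812070709500116 0.0023453221001162347
-1 106 x -0.010669566795463974 0.014643566220153994 y -0.031237175807241183 -0.026641857025094456 z 0.05741874750832032
1 107 x -0.010530521326049378 0.014810928292653172 y 0.027203957754121353 0.03175386874306139 z 0.05741874750832032
```

View pics/w1.png

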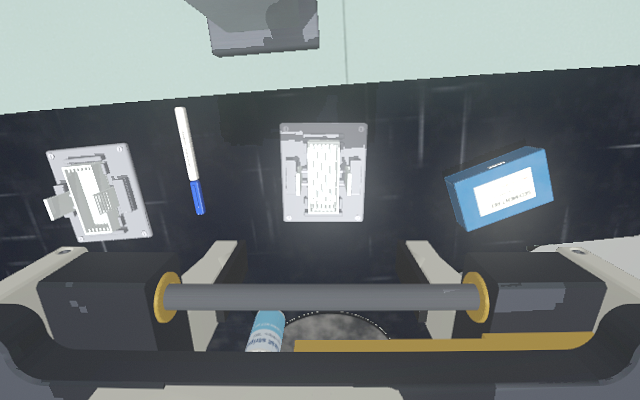

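The wrist view shows the filled cassette at (323,177), centred between the fingers, with the tabs matching to within 2 mm. Descending to a TCP height of about 0.028.

Converted, 0.198 m / 0.75 = 0.264, 0.196 m / 0.75 = 0.2613.

Request:
drive_effector(plan="-0.0013,0.0013,0.0133,0,0,0 | -0.0024,0.0032,0.04,0,0,0 | -0.0024,0.0032,0.0733,0,0,0 | -0.0024,0.0032,0.1067,0,0,0 | -0.0024,0.0032,0.14,0,0,0 | -0.0024,0.0032,0.1667,0,0,0 | -0.0024,0.0032,0.1933,0,0,0 | -0.0024,0.0032,0.2173,0,0,0 | -0.0024,0.0032,0.2373,0,0,0 | -0.0024,0.0032,0.2533,0,0,0 | -0.0024,0.0032,0.2613,0,0,0 | -0.0024,0.0032,0.264,0,0,0")

```text
time_s: 3.78
tcp_pos: [0.4364, 0.1666, 0.0273]
eef_rot: [-179.9, -0.1, 175.7]
contact_force: [-0.4, -0.4, -0.3]
gripper_width: 0.0876
gripper_force: 0.0
```

Request:
drive_effector(plan="0,0,0,0,0,0 | 0,0,0,0,0,0 | 0,0,0,0,0,0")

```text
time_s: 4.03
tcp_pos: [0.4374, 0.1681, 0.0293]
eef_rot: [179.9, 0.1, 175.8]
contact_force: [-0.2, 0.4, 0.1]
gripper_width: 0.0874
gripper_force: 0.0
```

Request:
drive_effector(plan="0,0,0,0,0,0 | 0,0,0,0,0,0 | 0,0,0,0,0,0 | 0,0,0,0,0,0 | 0,0,0,0,0,0 | 0,0,0,0,0,0 | 0,0,0,0,0,0 | 0,0,0,0,0,0 | 0,0,0,0,0,0 | 0,0,0,0,0,0 | 0,0,0,0,0,0 | 0,0,0,0,0,0", jaw=0.04, grip_force=20)

```text
time_s: 5.03
tcp_pos: [0.4371, 0.168, 0.0289]
eef_rot: [180.0, 0.0, 175.8]
contact_force: [-1.2, 0.2, 7.7]
gripper_width: 0.0473
gripper_force: 20.0
```

Request:
drive_effector(plan="0,0,0,0,0,0 | 0,0,0,0,0,0 | 0,0,0,0,0,0 | 0,0,0,0,0,0")

```text
time_s: 5.37
tcp_pos: [0.4371, 0.168, 0.0289]
eef_rot: [180.0, 0.0, 175.8]
contact_force: [-2.8, -0.1, 7.2]
gripper_width: 0.0471
gripper_force: 20.0
```

The width of 47–48 mm at 20 N means both catches are fully in. Lifting straight up, slowly at first.

Converted, -0.016 m / 0.75 = -0.0213, -0.014 m / 0.75 = -0.0187.

Request:
drive_effector(plan="0,0,-0.0013,0,0,0 | 0,0,-0.0027,0,0,0 | 0,0,-0.0053,0,0,0 | 0,0,-0.008,0,0,0 | 0,0,-0.0107,0,0,0 | 0,0,-0.0133,0,0,0 | 0,0,-0.016,0,0,0 | 0,0,-0.0187,0,0,0 | 0,0,-0.0213,0,0,0")

```text
time_s: 6.12
tcp_pos: [0.437, 0.1679, 0.0448]
eef_rot: [180.0, 0.0, 175.8]
contact_force: [0.1, 0.7, -1.4]
gripper_width: 0.0474
gripper_force: 20.0
```

The force is −1.4 N, equal to the cassette's weight, so it came free cleanly. Continuing the lift.

Converted, -0.105 m / 0.75 = -0.14, -0.102 m / 0.75 = -0.136.

Request:
drive_effector(plan="0,0,-0.0053,0,0,0 | 0,0,-0.016,0,0,0 | 0,0,-0.0293,0,0,0 | 0,0,-0.044,0,0,0 | 0,0,-0.0587,0,0,0 | 0,0,-0.0733,0,0,0 | 0,0,-0.088,0,0,0 | 0,0,-0.1027,0,0,0 | 0,0,-0.116,0,0,0 | 0,0,-0.128,0,0,0 | 0,0,-0.136,0,0,0 | 0,0,-0.14,0,0,0")

```text
time_s: 7.12
tcp_pos: [0.4372, 0.1681, 0.1507]
eef_rot: [179.9, 0.1, 175.8]
contact_force: [-0.2, 0.7, -0.4]
gripper_width: 0.0467
gripper_force: 20.0
```

Request:
drive_effector(plan="0,0,0,0,0,0 | 0,0,0,0,0,0 | 0,0,0,0,0,0 | 0,0,0,0,0,0 | 0,0,0,0,0,0 | 0,0,0,0,0,0")

```text
time_s: 7.62
tcp_pos: [0.4369, 0.1678, 0.1492]
eef_rot: [-180.0, -0.0, 175.8]
contact_force: [1.0, -0.1, -2.1]
gripper_width: 0.0471
gripper_force: 20.0
```

```bash
python3 - <<'E'
from plant import r, optics, sensors, ticket
import cv2,numpy as np
o=[]
c=optics.capture('scene'); o=c['frame'][100:320,180:500]
cv2.imwrite('pics/e.png',cv2.resize(o,None,fx=2.4,fy=2.4)[:,:,::-1])
z=c['z_map']; v,u=np.mgrid[:400,:640]
P=np.stack([(u-c['cx'])/c['fx']*z,(v-c['cy'])/c['fy']*z,z],-1)@c['cam_to_world'][:3,:3].T+c['cam_to_world'][:3,3]
f=c['frame'].astype(int); w=(np.hypot(P[...,0]-.437,P[...,1]-.168)<.055)&(P[...,2]>.05)&(P[...,2]<.17)&(f.min(-1)>120)
print('z',np.percentile(P[w][:,2],[0,1,5,50,95]),w.sum())
E
```

```text
z [0.1268072  0.12984483 0.13216493 0.15024488 0.16650046] 1352
```

View pics/e.png

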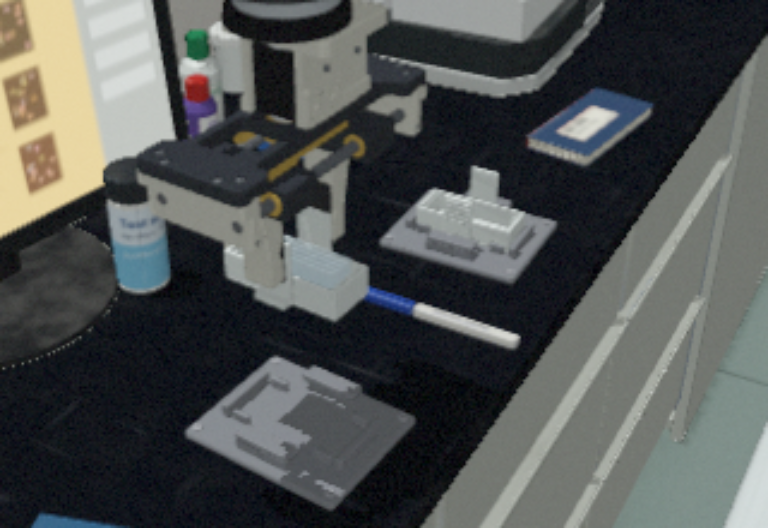

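The picture shows the filled cassette at (300,275), held level between the fingers above its empty dock at (300,430), underside at about 0.128 m. The empty cassette is still seated at (470,215). Handing in.

```bash
python3 -c "
from plant import r, optics, sensors, ticket
print(ticket.close_job())"
```

```text
the job is handed in; nothing more can be done
None
```

The filled cassette was unlatched, lifted straight out and handed in held level by its squeezed catches, underside about 0.128 m above the worktop over its dock; the empty cassette stayed in its dock, the bottle was never approached, and no verdict was returned.

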